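Feel for the empty bay and load a battery cell

TASK

Load the big battery cell into the empty bay of the two-bay test dock: one of its bays still has a spacer block from the last run lying down inside. Before you pick up the cell, feel down into the bays with your fingertips until they touch the bottom of the empty one. Then set the cell into that bay, upright and fully home, without dropping it, and let go.

Things in the scene. Friction and masses are not known exactly. Their poses are not given: they have to be found in the camera images.
- cell: New cell: plain metal cylinder standing on the bench, 46 mm across, 80 mm tall with the 2 mm button on top, 0.35 kg. The biggest of three loose cells; the others (32 mm across, 70 tall; 46 across, 42 tall) stand at least 95 mm from it. Origin: centre of its underside, z up along it. In the bay its top is 42 mm above the rim: held by its top 30 mm, fingers stay clear of the rim.
- dock: Fixed cream holder, 80 (x) by 155 (y) by 45 mm high, origin under its centre, z up. Two square bays side by side along y, centres 75 mm apart, walls and divider 5 mm. A ledge with 4 black terminals, 30 mm high, lies along its +x side. One bay, either, has a loose grey spacer block in it, 60 by 60 by 28 mm, flat on the floor, its top 12 mm below the rim.
- bay_a (a point): Centre of the floor of the dock's +y bay, 5 mm above the bench; axes as the dock's. The bay is 70 by 70 mm inside, open above, 40 mm deep to this floor. If it is the empty one, it has only a flat steel contact plate on its floor, 56 by 56 by 2 mm, which belongs there and on which the cell will stand; otherwise the spacer block.
- bay_b (a point): Centre of the floor of the dock's -y bay, 5 mm above the bench; axes as the dock's. The bay is 70 by 70 mm inside, open above, 40 mm deep to this floor. If it is the empty one, it has only a flat steel contact plate on its floor, 56 by 56 by 2 mm, which belongs there and on which the cell will stand; otherwise the spacer block.
Mind the look-alikes: they are no part of the job. Leave any blue, brown or green look-alike of the cell alone.

How it is judged (in metres and radians):
On the way, in this order (a step that is already met when the one before it is completed fails the run):
1. with the cell still where it stood, the fingertips go down into the empty bay and touch the bottom (((horizontal distance between the grasp point and bay_a below 0.025 m and z of the grasp point in the frame of bay_a below 0.036 m) or (horizontal distance between the grasp point and bay_b below 0.025 m and z of the grasp point in the frame of bay_b below 0.036 m)) and contact force between the fingers and anything else above 0.5 N and distance of cell from where it was at the start of the episode below 0.03 m), for 0.05 s.
2. the cell is lowered upright to within 12 mm of the bay's floor while still held (((horizontal distance between cell and bay_a below 0.018 m and z of cell in the frame of bay_a between -0.005 and 0.012 m) or (horizontal distance between cell and bay_b below 0.018 m and z of cell in the frame of bay_b between -0.005 and 0.012 m)) and contact force between the fingers and cell above 0.5 N and angle between cell's own z axis and vertical below 0.17 rad), for 0.05 s.
At the end, for the whole second after the job is handed in: The cell stands in the empty bay, its underside within 8 mm of the bay's floor, within 18 mm of the bay's centre and within 10 degrees of upright, at rest and released (((horizontal distance between cell and bay_a below 0.018 m and z of cell in the frame of bay_a between -0.005 and 0.008 m) or (horizontal distance between cell and bay_b below 0.018 m and z of cell in the frame of bay_b between -0.005 and 0.008 m)) and angle between cell's own z axis and vertical below 0.17 rad and linear speed of cell below 0.02 m/s and contact force between the fingers and cell below 0.1 N); the robot touches nothing.
It also fails if it takes over 58 s, if anything falls off the work surface, if the arm or the gripper's body presses on something with over 40 N, if the wrist force passes 120 N, or if a joint passes its speed limit or range.

ROBOT

A 6-joint arm with a two-finger parallel gripper is mounted at the origin on the work surface. World frame = base frame: x ahead of the robot, y to its left, z up, the work surface at z = 0. Lengths are in m, angles in degrees, forces in N, time in s.
With the tool pointing down it reaches from about 0.325 to 0.85 m from the base axis. Payload 15.5 kg.
Tool frame: the origin (TCP) lies at the very end of the fingers, on their centre line; the grasp point (between the pads) lies arm.grip_depth behind it (arm.grip_depth is the distance from the TCP to the grasp point, in m); z points along the fingers, y is the line along which they close (so a half turn about z gives the same grasp; the last joint's range is limited). The gripper opens to 91 mm and grips with 3 to 60 N. Pads are 32 mm wide; open, the fingers measure 118 mm over their backs; the gripper's body (76 mm by 178 mm) begins 60 mm behind the grasp point.
Start: joints at [67.237, 28.281, 77.091, -0, 74.628, -5.472], TCP at [0.186, 0.597, 0.214] pointing down, gripper open.
Joint ranges: [-166.48, 166.48], [-47.26, 123.95], [12.59, 153.08], [-70.14, 250.14], [6.76, 159.57], [-176.63, 176.63]. Speed limits (degrees/s): [108.29, 108.29, 147.25, 172.46, 172.46, 172.46].

INTERFACE

Orientations are given as a 3x3 rotation matrix whose columns are the frame's x, y, z axes.
In Python, from rig import arm gives the robot as it stands. Calls block until the motion is done:
- arm.move_to(position, orientation): joint-space move of the TCP to a pose.
- arm.move_l(position, orientation=None, feed=0.15): straight line of the TCP; orientation=None keeps the orientation; feed is the mean speed in m/s.
- arm.move_joints(angles): joint-space move.
- arm.grip(opening): finger opening in m; the grip force is fixed at half the most; returns when the fingers have stopped.
- arm.sleep(seconds).
- arm.solve_ik(position, orientation): joint angles nearest the present ones, or None.
- arm.snapshot(name): name is "scene" or "top"; returns the picture (480x640x3 uint8, red, green, blue); there is no depth.
- arm.get_calibration(name): a dict with "intrinsics" (3x3 intrinsics, pixels), "cam_to_world" (4x4, takes a point from camera to world coordinates). Camera axes: x right, y down, z forward; pixel columns grow to the right and rows downward; lengths in m; the calibration is good to about 2 mm. A picture is of the moment at which its call begins. get_calibration takes no time and is no camera call.
A pose or a line that the arm cannot do raises arm.Unreachable and nothing moves.
- arm.sign_off(): hands the job in; it is judged then, once.
Readings, each from a call of its own:
- arm.current_t(): time.
- arm.current_joint_positions(): joint angles.
- arm.current_dq(): joint speeds.
- arm.current_tau(): joint torques, N m.
- arm.current_ee_pos(): TCP position.
- arm.current_tool_rot(): TCP orientation.
- arm.current_force(): force on the tool from outside, world axes, zero at the start.
- arm.current_torque(): the same for the moment, N m.
- arm.current_width(): finger opening in m.
- arm.current_grasp_force(): force on a finger pad.
Only numpy, scipy, OpenCV 4.12 (cv2) and the standard library are available. Lean on these libraries where they do the work, as an engineer would, in place of code of your own. Each camera call takes 0.05 s, during which the arm holds its last target. There are 200 camera calls.

## Working session

There is one attempt and no reset: what is moved stays moved. The work goes in short steps, each a Python script; the robot and the scene stay as the last script left them, time stands still between calls to the robot, and variables do not carry over. Pictures are saved under pics/ and viewed, at most 10 in all, crops included, and the job is handed in when it is done.

```bash
mkdir -p pics; python3 - <<'E'
from rig import arm
import cv2
for n in("scene","top"):
    cv2.imwrite(f"pics/{n}0.png",arm.snapshot(n)[:,:,::-1]); c=arm.get_calibration(n); print(n,c["intrinsics"],c["cam_to_world"])
print(arm.grip_depth,arm.current_t(),arm.current_width(),arm.current_tool_rot())
E
```

```text
scene [[508.39208601   0.         313.4202005 ]
 [  0.         508.39208601 233.01272473]
 [  0.           0.           1.        ]] [[-0.5032392   0.7239753  -0.47181572  0.89091682]
 [ 0.86407546  0.41454175 -0.28553236  0.22488972]
 [-0.01113106 -0.55137546 -0.83418295  0.82590398]
 [ 0.          0.          0.          1.        ]]
top [[489.58895878   0.         324.14054101]
 [  0.         489.58895878 238.32175372]
 [  0.           0.           1.        ]] [[-0.01158457 -0.99268486  0.12017724  0.33082363]
 [-0.99991451  0.01077146 -0.00741334 -0.03404969]
 [ 0.00606462 -0.12025285 -0.99272477  1.12034069]
 [ 0.          0.          0.          1.        ]]
0.0188 0.1 0.09112313278552789 [[-9.54803646e-01  2.97236946e-01 -4.42068663e-04]
 [ 2.97237246e-01  9.54803151e-01 -9.80935635e-04]
 [ 1.30518240e-04 -1.06800019e-03 -9.99999421e-01]]
```

View pics/scene0.png

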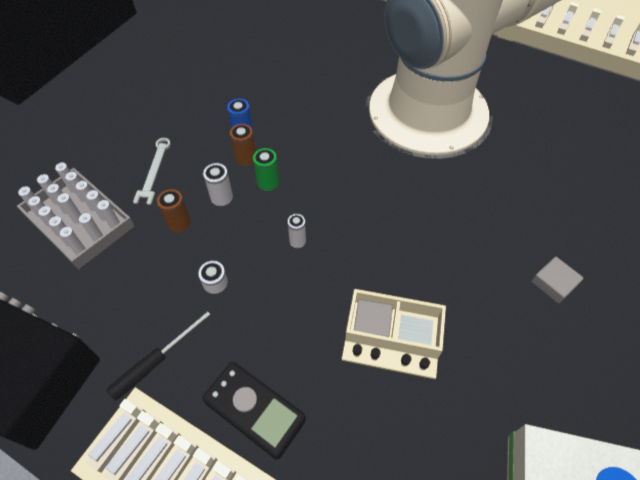

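View pics/top0.png

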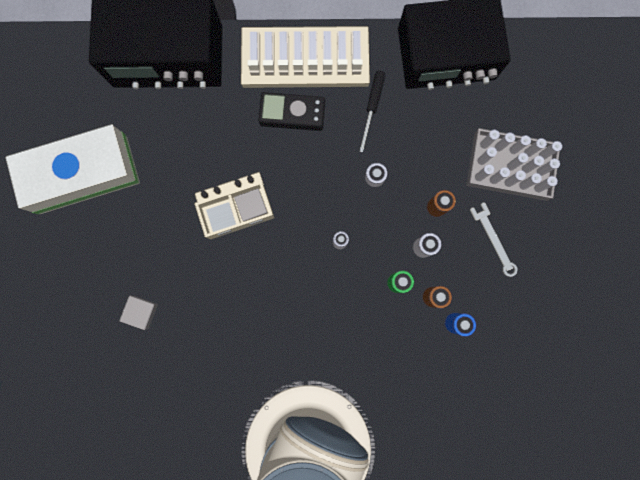

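The grey cylinders are at scene (218,185), top (430,244), tall and wide; scene (297,231), thin; and scene (213,277), short. The first fits the 46x80 cell. The dock's +y bay (top ≈ (219,215)) looks deeper with a pale plate, and the other holds the grey block. I'll confirm both in one enlarged crop.

```bash
python3 - <<'E'
import cv2,numpy as np
s=cv2.imread("pics/scene0.png");t=cv2.imread("pics/top0.png")
f=lambda im,x,y,w,h:cv2.resize(im[y:y+h,x:x+w],(400,300),interpolation=cv2.INTER_CUBIC)
a=np.vstack([np.hstack([f(s,330,280,128,96),f(t,184,162,104,78)]),np.hstack([f(s,178,140,120,90),f(t,380,210,100,75)])])
cv2.imwrite("pics/crop1.png",a)
E
```

```text
(no output)
```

View pics/crop1.png

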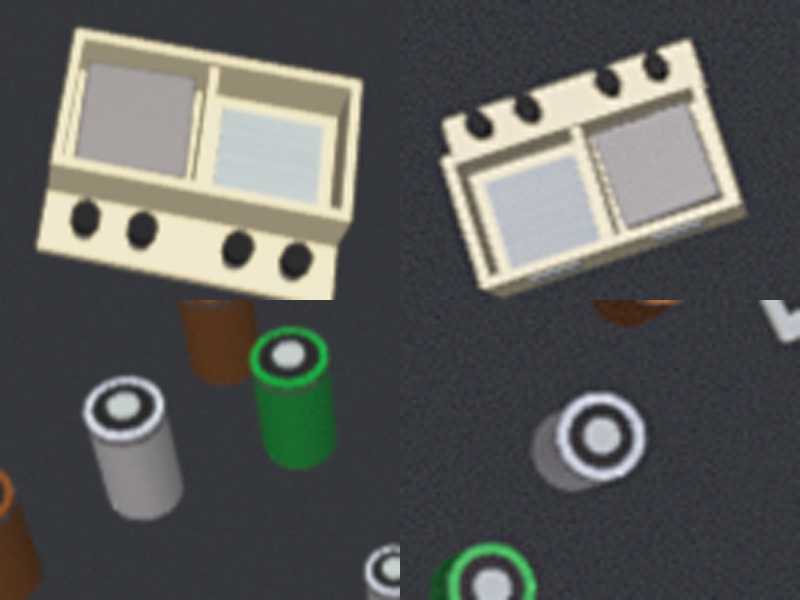

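The crop confirms that the +y bay (right in scene, plate ≈ (416,329)) is deep with only the steel plate. The −y bay holds the block. The plain silver cell has its top at scene (215,172), top (430,244), and isn't blue, brown or green. Next I'll fit the poses and probe.

```bash
cat > loc.py <<'E'
import numpy as np, cv2
from rig import arm
from scipy.optimize import least_squares
def proj(n,P):
    c=arm.get_calibration(n); T=np.linalg.inv(c["cam_to_world"]); P=np.atleast_2d(P)
    q=(c["intrinsics"]@(T[:3,:3]@P.T+T[:3,3:]))
    return (q[:2]/q[2]).T
def uncrop(pts,x,y,s): return (np.array(pts,float)+.5)/s-.5+[x,y]
RIM=np.array([[-.04,-.0775,.045],[-.04,.0775,.045],[.04,.0775,.045],[.04,-.0775,.045]])
def rz(a): return np.array([[np.cos(a),-np.sin(a),0],[np.sin(a),np.cos(a),0],[0,0,1]])
E
python3 - <<'E'
from loc import *
sc=uncrop([(78,30),(362,80),(350,220),(52,158)],330,280,3.125)   # -x-y,-x+y,+x+y,+x-y
tp=uncrop([(743-400,210),(483-400,292),(444-400,157)],184,162,400/104)
def r(p):
    W=RIM@rz(p[2]).T+[p[0],p[1],0]
    return np.r_[(proj("scene",W)-sc).ravel(),(proj("top",W[:3])-tp).ravel()]
f=least_squares(r,[.55,.2,.2],loss="soft_l1"); print("dock",f.x,np.round(r(f.x).reshape(-1,2),1).tolist())
cs=uncrop([(124,108)],178,140,400/120); ct=uncrop([(201,136)],380,210,4)
g=least_squares(lambda p:np.r_[(proj("scene",[*p,.078])-cs).ravel(),(proj("top",[*p,.078])-ct).ravel()],[.4,-.2])
print("cell",g.x,g.fun)
bay=f.x[:2]+(rz(f.x[2])@[0,.0375,0])[:2]; print("bay",bay)
np.save("poses.npy",np.r_[f.x,bay,g.x])
E
```

```text
dock [0.52672123 0.16095387 0.30727722] [[-0.5, -1.4], [-0.3, 0.1], [-0.4, 0.1], [-0.8, 0.4], [-1.6, -0.1], [-0.9, 0.2], [-1.1, 1.4]]
cell [ 0.44172376 -0.26709581] [-0.75218074  0.1530439  -0.60792534  0.64063323]
bay [0.51537881 0.19669739]
```

```bash
cat > probe.py <<'E'
from loc import *
p=np.load("poses.npy"); bay=p[3:5]; R=rz(p[2])@np.diag([-1.,1,-1])
arm.move_to([*bay,.13],R); arm.grip(0.0)
f0=np.array(arm.current_force()); print(arm.current_width(),f0,arm.current_t())
cv2.imwrite("pics/hover.png",arm.snapshot("scene")[:,:,::-1])
arm.move_l([*bay,.03],feed=.1); z=.03
while z>-.001:
    z=z-(.004 if z>.014 else .001); arm.move_l([*bay,z],feed=.03); df=np.array(arm.current_force())-f0
    if np.linalg.norm(df)>3: break
arm.sleep(.3); print(z,arm.current_ee_pos(),np.array(arm.current_force())-f0,arm.current_t())
cv2.imwrite("pics/probe.png",arm.snapshot("scene")[:,:,::-1])
E
python3 probe.py; python3 -c "
import cv2,numpy as np
cv2.imwrite('pics/p2.png',np.hstack([cv2.resize(cv2.imread(f'pics/{n}.png')[180:400,300:500],(400,440)) for n in('hover','probe')]))"
```

```text
0.0005338000823043915 [ 0.83298616 -0.8327362   1.01766059] 3.3667
0.006999999999999993 [0.51547167 0.19673394 0.00727207] [-2.59638526  0.21470939  6.67380701] 7.75
```

View pics/p2.png

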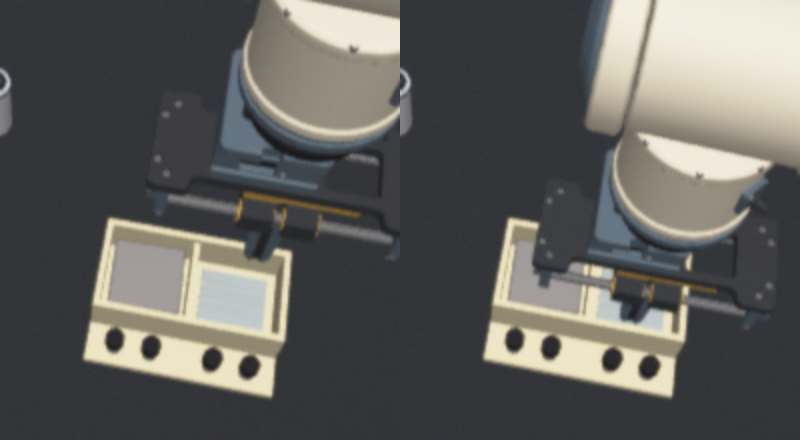

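The fingers are standing in the empty bay. They touched at TCP z = 7 mm, which is the plate's top, with 6.7 N. Next is the cell.

```bash
python3 - <<'E'
from loc import *
p=np.load("poses.npy"); bay=p[3:5]; c=p[5:7]; R=np.diag([-1.,1,-1])
arm.move_l([*bay,.18],feed=.2)
arm.grip(.091); arm.move_to([*c,.18],R)
f0=np.array(arm.current_force())
arm.move_l([*c,.11],feed=.2); cv2.imwrite("pics/h2.png",arm.snapshot("top")[:,:,::-1])
arm.move_l([*c,.053],feed=.06)
print(np.array(arm.current_force())-f0)
arm.grip(0.03); arm.sleep(.3)
print(arm.current_width(),arm.current_grasp_force(),arm.current_ee_pos(),np.array(arm.current_force())-f0,arm.current_t())
cv2.imwrite("pics/g2.png",arm.snapshot("scene")[:,:,::-1])
a=cv2.resize(cv2.imread("pics/h2.png")[160:320,340:500],(400,400));b=cv2.resize(cv2.imread("pics/g2.png")[80:280,120:320],(400,400))
cv2.imwrite("pics/g3.png",np.hstack([a,b]))
E
```

```text
[-0.38233522  0.88170382  1.71484352]
0.04544341698291405 30.000261068344116 [ 0.44171555 -0.26705185  0.0530122 ] [-0.10510138  0.96887011  2.46629014] 14.6333
```

View pics/g3.png

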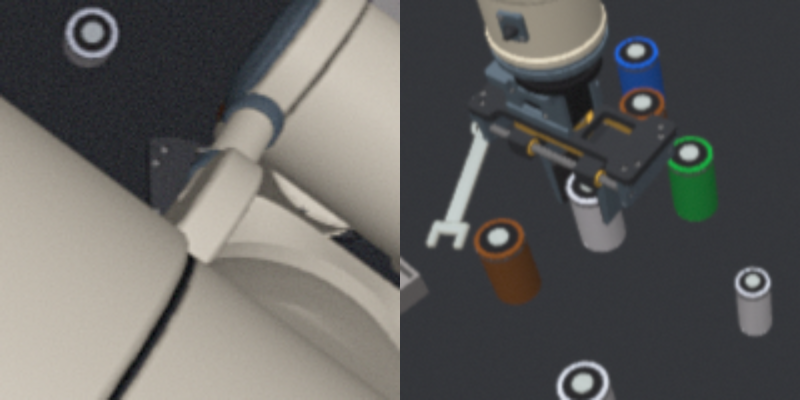

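The cell is gripped (45.4 mm, 30 N) by its top, and its neighbours are clear. Now I'll lift it, carry it over and check above the bay.

```bash
python3 - <<'E'
from loc import *
p=np.load("poses.npy"); bay=p[3:5]; c=p[5:7]; R=np.diag([-1.,1,-1])
arm.move_l([*c,.20],feed=.12)
arm.move_to([*bay,.20],rz(p[2])@R)
arm.move_l([*bay,.125],feed=.1); arm.sleep(.3)
print(arm.current_width(),arm.current_grasp_force(),arm.current_ee_pos(),arm.current_force(),arm.current_t())
a=arm.snapshot("scene")[:,:,::-1]; cv2.imwrite("pics/o.png",a)
cv2.imwrite("pics/o2.png",cv2.resize(a[200:380,320:480],(533,600),interpolation=cv2.INTER_CUBIC))
for z in (.072,.152): print(proj("scene",[*bay,z]))
E
```

```text
0.04570152053665239 29.999323189258575 [0.51555321 0.1967611  0.12538321] [ 0.06006518 -0.2971435  -4.93894293] 18.975
[[421.4626433  315.51475044]]
[[430.50400532 292.87681629]]
```

View pics/o2.png

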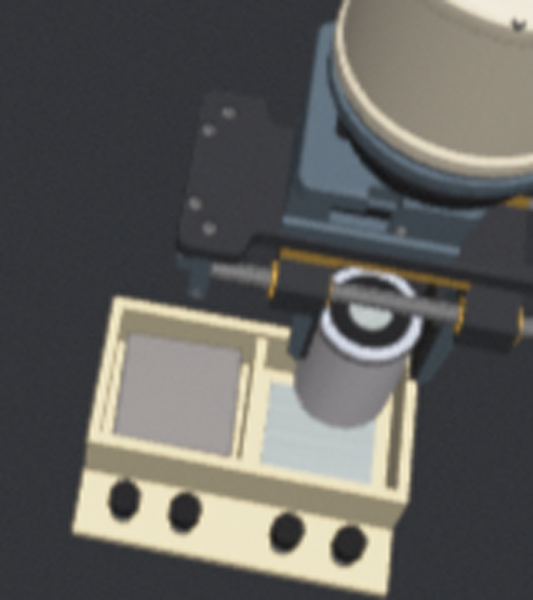

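The cell hangs upright over the bay. Its top is at scene ≈ (431,294) against (430,293) predicted, so it's about 2 mm off centre. I'll lower it guarded, with release following contact.

```bash
python3 - <<'E'
from loc import *
p=np.load("poses.npy"); bay=p[3:5]
f0=np.array(arm.current_force())
arm.move_l([*bay,.068],feed=.06); z=.068
print(np.array(arm.current_force())-f0)
while z>.054:
    z-=.001; arm.move_l([*bay,z],feed=.02); df=np.array(arm.current_force())-f0
    if np.linalg.norm(df)>4: break
arm.sleep(.3); print(z,arm.current_ee_pos(),df,arm.current_grasp_force(),arm.current_t())
if .056<z<.064:
    w=arm.current_width(); arm.grip(w+.012); arm.grip(.085); arm.sleep(.2)
    arm.move_l([*bay,.2],feed=.1); arm.move_to([.35,.45,.25],rz(p[2])@np.diag([-1.,1,-1])); arm.sleep(.5)
    print(arm.current_force(),arm.current_t())
a=np.hstack([cv2.resize(arm.snapshot("scene")[200:380,320:480,::-1],(400,450)),cv2.resize(arm.snapshot("top")[150:258,184:280,::-1],(400,450))])
cv2.imwrite("pics/end.png",a)
E
```

```text
[-0.11683547  0.91825968  0.05706057]
0.059 [0.51567006 0.19680938 0.05987651] [-3.64425587 -0.51535    18.9147795 ] 30.002569556236267 22.675
[-0.20632039  0.54167065  0.69773307] 27.125
```

View pics/end.png

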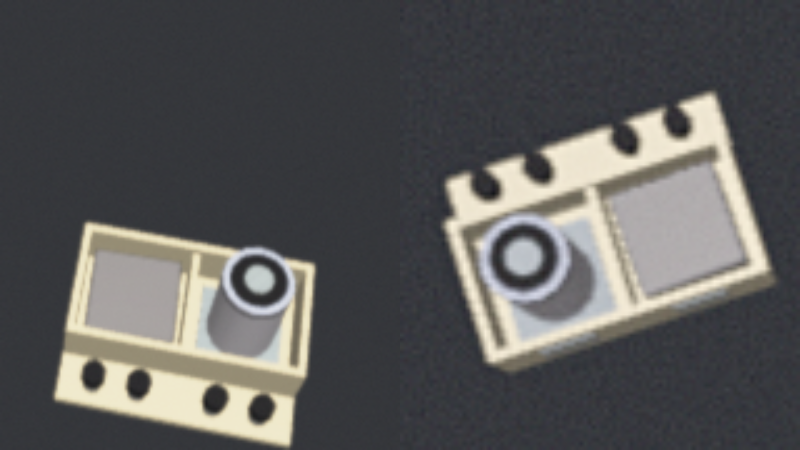

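The cell stands upright in the bay, its top at scene ≈ (424,311) against (423,312) predicted for fully home at the centre. The arm is clear.

```bash
python3 -c "
from rig import arm
print(arm.sign_off())"
```

```text
the job is handed in; nothing more can be done
None
```

I touched the floor of the empty +y bay with the fingertips, then set the big cell in it upright and fully home, let go, and handed the job in at about 27 s; the sign-off gave no verdict.

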